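# Roll a mailing tube into the outgoing bay

## Task

On the packing bench, roll the lying cardboard mailing tube along the rubber mat, pushing its top (not its side) with the fingertips, until it stops lying between the two yellow tape lines and over neither of them. Roll it, do not slide, grip or lift it, and leave the cartons and the other things on the bench where they are.

Things in the scene. Friction and masses are not known exactly. Their poses are not given: they have to be found in the camera images.
- tube: brown cardboard mailing tube with white ends and label: a closed cylinder, 100 mm diameter, 160 long, about 0.35 kg, lying on the mat, top 103 above the bench. Origin: middle of its axis, 53 above the bench. x runs along the tube, away from the robot; y and z turn as it rolls; z (the label) starts up. Friction with fingertips 0.5 or more. Its top travels twice as far as its axis
- tube_end_far (a point): centre of the tube's end face farther from the robot, on its axis, 80 from the middle
- tube_end_near (a point): centre of the tube's end face nearer the robot, on its axis, 80 from the middle
- mat: black rubber mat fixed on the bench, 240 (x) by 600 (y) mm, 3 thick; the tube rolls along its y axis (157 mm for half a turn) and does not slip if pushed gently. Rolling resistance stops a freely rolling tube: from 0.1 m/s within about 20 to 40 mm. Origin: centre of its underside
- yellow_bay: the goal: two yellow tape lines on the mat (flat, too thin to feel), a small yellow square between. They run along the bay's x, across the lane, 230 mm long, 15 wide; the clear gap is 140 along the bay's y, leaving the 100 tube 20 on either side. Origin: middle of the gap, on the mat. It lies to the left or right of the tube, whose axis starts 120 to 190 from it
- blue_bay: the like bay with blue tape lines at the other side of the tube: not the goal
- carton_left: bystander, leave alone: closed brown carton 170 x 110 x 120 high, standing past the left (+y) end of the mat; origin: centre of its underside (sizes in mm)
- carton_right: bystander, leave alone: closed brown carton 150 x 110 x 90 high, standing past the right (-y) end of the mat; origin: centre of its underside (sizes in mm)
- tape_roll: bystander, leave alone: brown ring-shaped roll of packing tape, 90 outside diameter, 48 high, lying flat beside the mat on the side away from the robot; origin: centre of its underside (sizes in mm)
- jar: bystander, leave alone: small glass jar with a steel cap, 56 diameter, 75 high, standing beside the mat on the robot's side; origin: centre of its underside (sizes in mm)
- stapler: bystander, leave alone: red and black stapler, about 120 x 34 x 49 high, lying beside the mat on the side away from the robot; origin: centre of its underside (sizes in mm)
- tape_measure: bystander, leave alone: orange and black pocket tape measure, 65 x 36 x 60 high, standing beside the mat on the robot's side; origin: centre of its underside (sizes in mm)

How it is judged:
On the way:
1. the tube is pushed by the fingers and has rolled 50 mm or more from its start (contact force between the fingers and tube above 0.1 N and distance of tube from where it was at the start of the episode above 0.05 m).
At the end, for the whole second after the job is handed in: The tube rests on the mat between the yellow lines: its axis at both ends within 22 mm of the bay's middle line, its middle within 45 mm of the bay's middle along the lines; it got there by rolling (label side turned over 86 degrees from up); bystanders within 15 mm of their starts (y of tube_end_far in the frame of yellow_bay between -0.022 and 0.022 m and y of tube_end_near in the frame of yellow_bay between -0.022 and 0.022 m and x of tube in the frame of yellow_bay between -0.045 and 0.045 m and angle between tube's own z axis and vertical above 1.5 rad and linear speed of tube below 0.01 m/s and angular speed of tube below 0.2 rad/s and height (world z) of tube between 0.048 and 0.058 m and distance of each of carton_left, carton_right, tape_roll, jar, stapler, tape_measure from where it was at the start of the episode below 0.015 m); the robot touches nothing.
It fails at once if the tube is lifted (its axis more than 63 mm above the bench) (height (world z) of tube above 0.063 m).
It fails at once if the tube is pushed low down: the fingers touch it while the grasp point is less than 70 mm above the bench (contact force between the fingers and tube above 1 N and height (world z) of the grasp point below 0.07 m).
It fails at once if a bystander is shifted by more than 15 mm (distance of any of carton_left, carton_right, tape_roll, jar, stapler, tape_measure from where it was at the start of the episode above 0.015 m).
It also fails if it takes over 45 s, if anything falls off the work surface, if the arm or the gripper's body presses on something with over 40 N, if the wrist force passes 120 N, or if a joint passes its speed limit or range.

## Robot

A 7-joint arm with a two-finger parallel gripper is mounted at the origin on the work surface. World frame = base frame: x ahead of the robot, y to its left, z up, the work surface at z = 0. Lengths are in m, angles in rad, forces in N, time in s.
With the tool pointing down it reaches from about 0.375 to 0.925 m from the base axis. Payload 3.1 kg.
Tool frame: the origin (TCP) lies between the finger pads; the fingertips stand 19 mm ahead of it and the grasp point (between the pads) is the TCP; z points along the fingers, y is the direction in which the jaws open and shut (so a half turn about z gives the same grasp; the last joint's range is limited). The gripper opens to 85 mm and grips with 20 to 120 N. Pads are 22 mm wide; open, the fingers measure 114 mm over their backs; the gripper's body (76 mm by 85 mm) begins 54 mm behind the grasp point. The pads swing forward as they close: fully open they stand 13 mm farther back than shut.
Start: joints at [1.249, 0.383, 0.044, 1.598, -0.018, 1.161, -0.05], TCP at [0.144, -0.634, 0.25] pointing down, gripper open.
Joint ranges: [-2.61, 2.61], [-0.41, 2.15], [-1.48, 1.57], [0, 2.5], [-1.57, 4.71], [0.05, 1.97], [-2.85, 2.85]. Speed limits (rad/s): [2.79, 2.79, 3.14, 3.14, 3.14, 3.14, 3.14].

## Interface

Orientations are given as a unit quaternion [x, y, z, w].
In Python, from bench import move_ptp, movel, move_j, move_gripper, pause, inverse_kinematics, read_camera, camera_params, MotionError, sign_off, look_for, tip_of, read_time_s, read_qpos, read_joint_vel, read_effort, read_eef_pos, read_tcp_rot, read_ft_force, read_ft_torque, read_finger_gap gives the robot as it stands. Calls block until the motion is done:
- move_ptp(position, orientation): joint-space move of the TCP to a pose.
- movel(position, orientation=None, speed=0.15): straight line of the TCP; orientation=None keeps the orientation; speed is the mean speed in m/s.
- move_j(angles): joint-space move.
- move_gripper(opening, effort=None): finger opening in m; effort is the grip in N (None keeps the last); returns when the fingers have stopped.
- pause(seconds).
- inverse_kinematics(position, orientation): joint angles nearest the present ones, or None.
- read_camera(name): name is "scene" or "top" or "wrist"; returns the picture (400x640x3 uint8, red, green, blue); there is no depth.
- camera_params(name): a dict with "K" (3x3 intrinsics, pixels), "camera_from_world" (4x4, takes a point from world to camera coordinates). Camera axes: x right, y down, z forward; pixel columns grow to the right and rows downward; lengths in m; the calibration is good to about 2 mm. The wrist camera is an equidistant fisheye: a pixel r from the principal point sees the ray r / f radians off the axis. A picture is of the moment at which its call begins: read the wrist's pose just before it. camera_params takes no time and is no camera call; for the wrist camera it gives the pose at the moment of the call.
A pose or a line that the arm cannot do raises MotionError and nothing moves.
- sign_off(): hands the job in, once; it reports no verdict.
Trained networks look in the newest picture that a camera, given by its name, has taken for a name from the list of things; names that differ only in an ending like _2 or _b are one class to them, and where a whole thing is asked for, a point or a joint stands for the part that bears it (a point fixed in the world has none). Each returns a list of dicts, best first, with "confidence" (0 to 1); they miss things now and then, are a little off and sometimes report something else, mostly with a low value. They report only what shows in the picture. A call takes as long as a camera call.
- look_for(camera, name): "at" ([column, row] in pixels, amid what is visible of it).
- tip_of(camera, name): "at" ([column, row] in pixels: a listed point, or the origin of a listed thing).
Readings, each from a call of its own:
- read_time_s(): time.
- read_qpos(): joint angles.
- read_joint_vel(): joint speeds.
- read_effort(): joint torques, N m.
- read_eef_pos(): TCP position.
- read_tcp_rot(): TCP orientation.
- read_ft_force(): force on the tool from outside, world axes, zero at the start.
- read_ft_torque(): the same for the moment, N m.
- read_finger_gap(): finger opening in m.
Only numpy, scipy, OpenCV 4.12 (cv2) and the standard library are available. Lean on these libraries where they do the work, as an engineer would, in place of code of your own. Each camera call takes 0.05 s, during which the arm holds its last target.

## Working session

There is one attempt and no reset: what is moved stays moved. The work goes in short steps, each a Python script; the robot and the scene stay as the last script left them, time stands still between calls to the robot, and variables do not carry over. Pictures are saved under pics/ and viewed, and the job is handed in when it is done.

```bash
mkdir -p pics; ls
python3 - <<'E'
from bench import *
import cv2
for c in ["scene","top"]:
    im=read_camera(c); cv2.imwrite(f"pics/{c}0.png",im[:,:,::-1])
    for n in ["tube","tube_end_far","tube_end_near","yellow_bay","blue_bay","mat","carton_left","carton_right","tape_roll","jar","stapler","tape_measure"]:
        r=tip_of(c,n); print(c,n,[(q["at"],round(q["confidence"],2)) for q in r[:2]])
print(read_time_s(),read_eef_pos(),read_tcp_rot(),read_finger_gap())
E
```

```text
pics
scene tube [([301.5, 191.7], 0.61)]
scene tube_end_far [([317.8, 210.6], 0.62), ([262.2, 169.3], 0.15)]
scene tube_end_near [([289.8, 169.1], 0.91), ([308.4, 160.9], 0.42)]
scene yellow_bay []
scene blue_bay []
scene mat [([301.0, 206.8], 0.69)]
scene carton_left [([411.3, 165.0], 0.57)]
scene carton_right [([156.1, 262.6], 0.64)]
scene tape_roll [([347.4, 248.2], 0.83)]
scene jar [([264.2, 170.4], 0.84)]
scene stapler []
scene tape_measure [([308.8, 160.5], 0.78)]
top tube []
top tube_end_far [([329.4, 177.9], 0.9)]
top tube_end_near [([326.2, 233.8], 0.73)]
top yellow_bay []
top blue_bay [([451.5, 219.6], 0.45)]
top mat [([333.9, 206.5], 0.73)]
top carton_left [([219.3, 187.1], 0.71), ([452.2, 221.3], 0.45)]
top carton_right [([451.3, 221.1], 0.91)]
top tape_roll [([325.9, 144.5], 0.82), ([292.7, 252.9], 0.27)]
top jar [([337.0, 260.8], 0.77)]
top stapler [([381.6, 153.3], 0.98)]
top tape_measure []
1.3 [ 0.14427518 -0.63378991  0.25028685] [ 9.93743323e-01  1.11687993e-01  1.19070294e-05 -1.11302907e-06] 0.08573922855345925
```

View pics/top0.png

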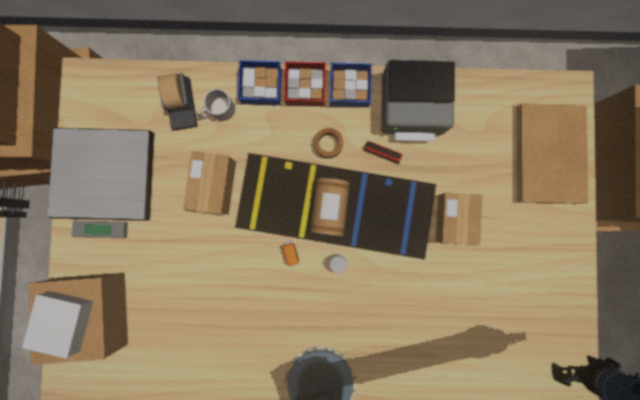

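View pics/scene0.png

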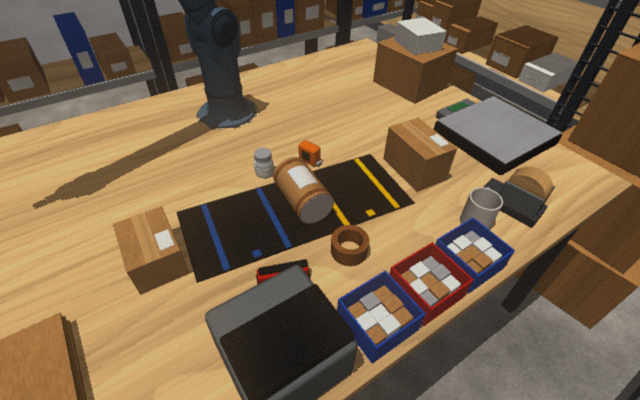

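The top view shows the yellow bay at left (+y) of the tube, with lines near columns 258 and 308. The tube is at (331,207) and the jar and tape measure are on the near side. Next I'll measure positions by colour.

```bash
cat > h.py <<'E'
from bench import *
import cv2, numpy as np
def ray(c,p,z):
    P=camera_params(c);K=P["K"];T=np.array(P["camera_from_world"]);R=T[:3,:3];t=T[:3,3]
    d=R.T@np.linalg.inv(K)@np.array([p[0],p[1],1.]);o=-R.T@t
    return o+d*(z-o[2])/d[2]
def proj(c,X):
    P=camera_params(c);T=np.array(P["camera_from_world"]);q=P["K"]@(T[:3,:3]@np.array(X)+T[:3,3]);return q[:2]/q[2]
def yellow(c,im,show=True):
    hsv=cv2.cvtColor(im,cv2.COLOR_RGB2HSV)
    m=cv2.inRange(hsv,(24,150,90),(34,255,255))
    n,l,s,ce=cv2.connectedComponentsWithStats(m)
    out=[]
    for i in range(1,n):
        if s[i,4]>15:
            ys,xs=np.where(l==i)
            W=np.array([ray(c,(x,y),.003)[:2] for x,y in zip(xs,ys)])
            mu=W.mean(0);u,sv,v=np.linalg.svd(W-mu,full_matrices=False)
            a=(W-mu)@v[0]
            d=v[0]*np.sign(v[0][0])
            out.append((s[i,4],mu.round(4),np.degrees(np.arctan2(d[1],d[0])).round(1),np.ptp(a).round(3),ce[i].round(1)))
    return out
E
python3 - <<'E'
from h import *
for c in ["top","scene"]:
    im=read_camera(c)
    for o in yellow(c,im): print(c,*o)
    for n,z in [("tube_end_far",.053),("tube_end_near",.053),("tube",.053)]:
        for f in (tip_of,):
            r=f(c,n)
            if r: print(c,n,r[0]["at"],ray(c,r[0]["at"],z).round(4))
    print(c,"cam",ray(c,(320,200),0).round(3))
im=read_camera("top")
cv2.imwrite("pics/topz.png",cv2.resize(im[130:280,180:490,::-1],None,fx=2.5,fy=2.5,interpolation=cv2.INTER_CUBIC))
im=read_camera("scene")
cv2.imwrite("pics/scz.png",cv2.resize(im[120:290,170:430,::-1],None,fx=3,fy=3,interpolation=cv2.INTER_CUBIC))
E
```

```text
top 468 [0.5742 0.2083] -8.2 0.229 [258.1 192.7]
top 61 [0.6634 0.1177] 66.7 0.025 [287.9 165. ]
top 458 [0.5505 0.0556] -7.9 0.231 [306.8 201.5]
top tube_end_far [330.8, 177.0] [ 0.6232 -0.0166  0.053 ]
top tube_end_near [326.0, 234.4] [ 0.4499 -0.0062  0.053 ]
top tube [329.4, 207.5] [ 0.5309 -0.0145  0.053 ]
top cam [0.556 0.014 0.   ]
scene 34 [0.4942 0.2208] -8.0 0.061 [360.9 164.8]
scene tube_end_far [315.6, 209.4] [ 0.6146 -0.0249  0.053 ]
scene tube_end_near [302.9, 192.0] [ 0.544  -0.0184  0.053 ]
scene tube [303.3, 191.7] [ 0.5436 -0.017   0.053 ]
scene cam [0.55  0.033 0.   ]
```

View pics/topz.png

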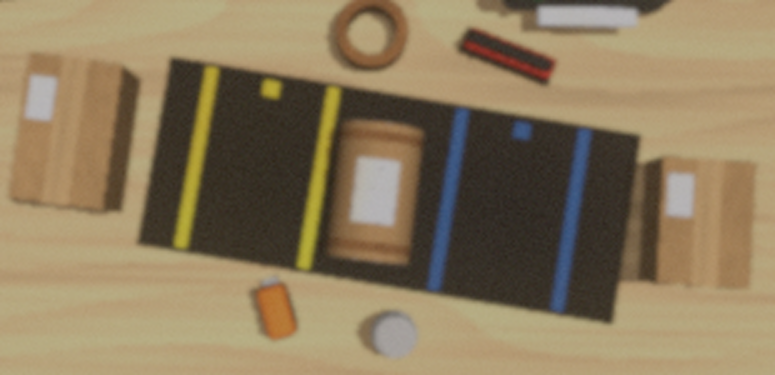

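View pics/scz.png

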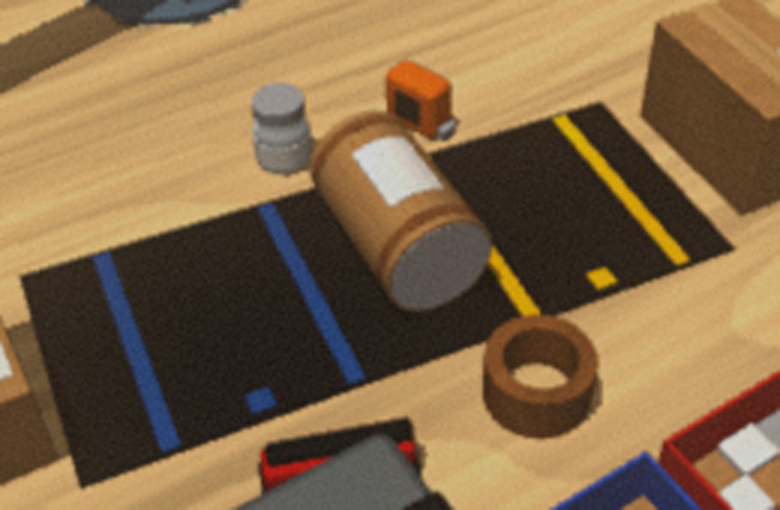

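```bash
cat >> h.py <<'E'
BC=np.array([.5624,.132]); BA=np.radians(-8.05)
BX=np.array([np.cos(BA),np.sin(BA)]); BY=np.array([-np.sin(BA),np.cos(BA)])
def tube(im,c="top"):
    hsv=cv2.cvtColor(im,cv2.COLOR_RGB2HSV)
    m=((im.max(2)>85)&~cv2.inRange(hsv,(22,150,60),(36,255,255)).astype(bool)&~cv2.inRange(hsv,(95,110,30),(135,255,255)).astype(bool)).astype(np.uint8)
    # keep mat area only
    a=np.array([[-.112,-.165],[-.112,.105],[.112,.105],[.112,-.165]])
    a[:,1]=[-.42,.13,.13,-.42]
    W=BC+a[:,:1]*BX+a[:,1:]*BY
    poly=np.array([proj(c,[*w,.003]) for w in W]).astype(np.int32)
    k=np.zeros_like(m);cv2.fillPoly(k,[poly],1);m&=k
    m=cv2.morphologyEx(m,cv2.MORPH_OPEN,np.ones((5,5),np.uint8))
    n,l,s,ce=cv2.connectedComponentsWithStats(m)
    i=1+np.argmax(s[1:,4]);ct=cv2.findContours((l==i).astype(np.uint8),0,1)[0][0]
    b=cv2.boxPoints(cv2.minAreaRect(ct))
    P=np.array([ray(c,p,.055)[:2] for p in b])
    e=[P[1]-P[0],P[2]-P[1]];v=max(e,key=np.linalg.norm);v=v*np.sign(v[0])
    mu=P.mean(0);ang=np.arctan2(v[1],v[0]);r=mu-BC
    print("tube",mu.round(4),"deg",np.degrees(ang).round(1),"size",[np.linalg.norm(x).round(3) for x in e],"in bay",(r@BX).round(4),(r@BY).round(4))
    return mu,ang
def q(phi): return [np.cos(phi/2),np.sin(phi/2),0,0]
E
python3 - <<'E'
from h import *
im=read_camera("top")
mu,ang=tube(im)
for f in (ang+np.pi/2,ang-np.pi/2):
    for d in (-.03,0.1,.2):
      j=inverse_kinematics([mu[0],mu[1]+d,.13],q(f)); print(f,d,None if j is None else np.round(j,2))
print(read_time_s(),read_ft_force())
E
```

```text
tube [ 0.5352 -0.0167] deg -5.4 size [np.float64(0.173), np.float64(0.098)] in bay -0.0061 -0.1511
1.4769141909999939 -0.03 [ 0.55  0.39 -0.62  1.94  0.29  0.9  -0.32]
1.4769141909999939 0.1 [ 0.59  0.53 -0.99  1.92  0.53  0.98 -0.75]
1.4769141909999939 0.2 [ 0.36  0.55 -0.94  1.87  0.53  1.   -0.91]
-1.6646784625897992 -0.03 [-1.    0.83  1.37  2.01 -0.92  1.14 -2.45]
-1.6646784625897992 0.1 [ 0.74  0.7  -1.24  1.92  0.75  1.1   2.24]
-1.6646784625897992 0.2 [ 0.54  0.75 -1.25  1.86  0.79  1.14  2.05]
1.85 [ 0.01286775 -1.31673508 -0.35044018]
```

Run:
```python
from h import *
mu,ang=tube(read_camera("top"))
Q=q(ang+np.pi/2)
move_gripper(.06)
move_ptp([mu[0],mu[1],.2],Q)
print(read_time_s(),read_ft_force())
movel([mu[0],mu[1],.137],speed=.1)
f0=read_ft_force()
z=.134
while z>.105:
    movel([mu[0],mu[1],z],speed=.05)
    f=read_ft_force()-f0
    if f[2]>1.0: break
    z-=.001
print(z,f,read_eef_pos(),read_time_s())
cv2.imwrite("pics/s1.png",read_camera("scene")[:,:,::-1]); 
movel([mu[0],mu[1],z+.02],speed=.1); print(read_time_s())
tube(read_camera("top"))
```

```text
tube [ 0.5352 -0.0164] deg -5.2 size [np.float64(0.173), np.float64(0.098)] in bay -0.0061 -0.1508
4.8667 [0.42026665 0.59162321 0.40521735]
0.11599999999999999 [-1.12546443 -0.45789399  5.01489252] [ 0.53551042 -0.01614788  0.11697432] 10.4
10.8
tube [ 0.5061 -0.0362] deg 11.3 size [np.float64(0.136), np.float64(0.206)] in bay -0.0322 -0.1745
```

View pics/s1.png

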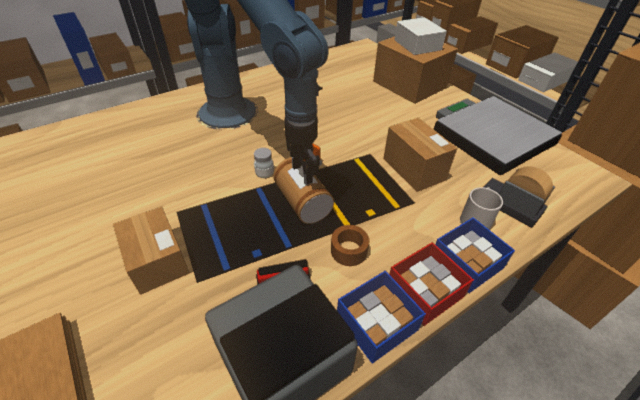

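The scene view shows both fingertips on the top of the tube, near (307,180). Contact came at TCP z≈0.117 with 5 N. Now the first rolling stroke.

```bash
cat >> h.py <<'E'
ANG=np.radians(-5.3); U=np.array([-np.sin(ANG),np.cos(ANG)]); M0=np.array([.5353,-.0166]); Q=q(ANG+np.pi/2)
def stroke(s0,adv,zc=.1157,speed=.08,d0=None):
    """tube axis at M0+U*s0; advance axis by adv"""
    d0=-adv/2 if d0 is None else d0
    a=M0+U*(s0+d0); b=M0+U*(s0+d0+2*adv)
    movel([*a,.128],Q,speed=.2)
    movel([*a,zc],Q,speed=.05); f1=read_ft_force()
    movel([*b,zc],Q,speed=speed); f2=read_ft_force(); e=read_eef_pos()
    movel([*b,.13],Q,speed=.08)
    print("f",f1.round(1),f2.round(1),"eef",e.round(4),"t",read_time_s())
def far():
    im=read_camera("scene"); r=tip_of("scene","tube_end_far")
    for x in r[:2]:
        p=ray("scene",x["at"],.053)[:2]
        e=p-.08*np.array([np.cos(ANG),np.sin(ANG)])-M0
        print("far",x["at"],round(x["confidence"],2),p.round(4),"s",(e@U).round(4),"bay y",((p-BC)@BY).round(4))
    return im
E
python3 - <<'E'
from h import *
far()
stroke(0,.04)
im=far(); cv2.imwrite("pics/s2.png",im[:,:,::-1])
im=read_camera("top");cv2.imwrite("pics/t2.png",cv2.resize(im[130:280,180:490,::-1],None,fx=2.5,fy=2.5))
E
```

```text
far [314.6, 210.1] 0.95 [ 0.6153 -0.0283] s -0.0043 bay y -0.1514
f [-0.6  0.  -0.7] [-1.6  0.3  3.2] eef [0.5407 0.0426 0.1157] t 13.0833
far [328.6, 200.7] 0.67 [0.6071 0.0201] s 0.0432 bay y -0.1046
```

View pics/s2.png

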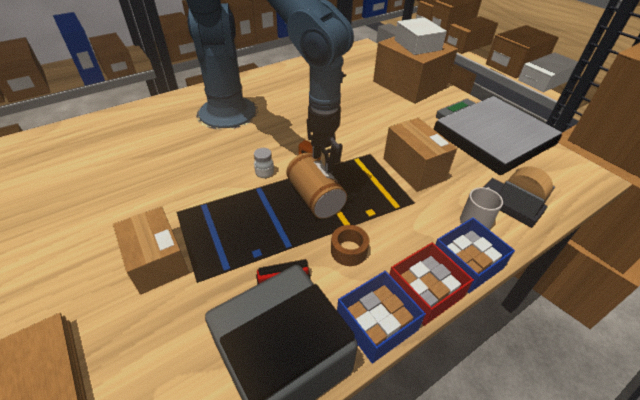

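View pics/t2.png

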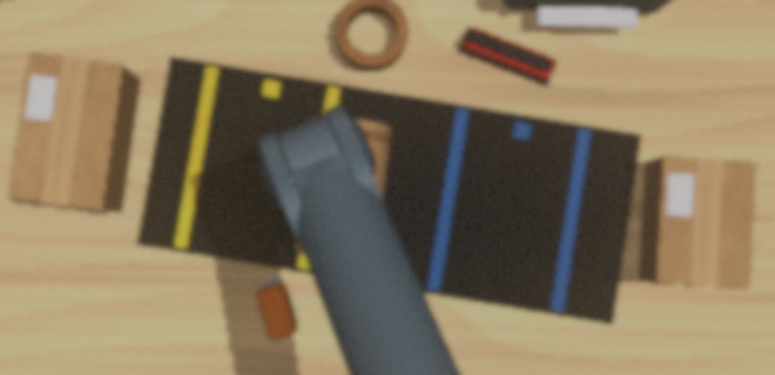

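The scene view shows the tube rolled, with its far end now at (329,201). In the top view its right edge moved by about 41 mm. On to the next strokes.

Run:
```python
from h import *
stroke(.042,.04); far()
im=read_camera("top");cv2.imwrite("pics/t3.png",cv2.resize(im[130:280,180:490,::-1],None,fx=2.5,fy=2.5))
```

```text
f [-0.9  0.2  3.7] [-1.1  1.9  0.5] eef [0.5442 0.084  0.1152] t 15.45
far [340.3, 198.5] 0.78 [0.6169 0.0501] s 0.074 bay y -0.0734
```

View pics/t3.png

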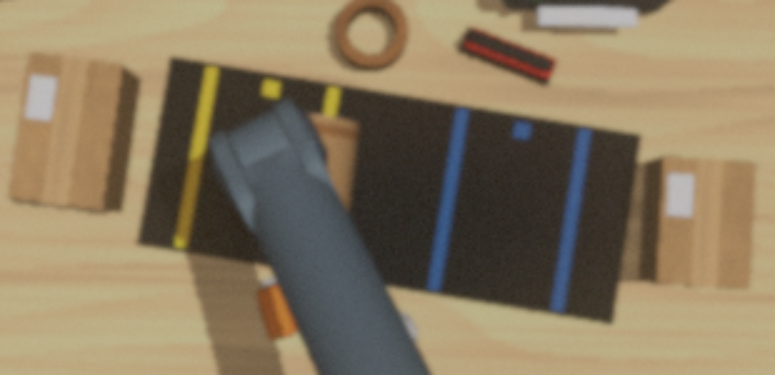

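The tube's top-right corner is now at column 358 in the zoomed view, so s≈0.079.

Run:
```python
from h import *
stroke(.079,.04); far()
p=read_eef_pos(); movel([p[0]-.02,p[1]-.25,.2],Q,speed=.25)
im=read_camera("top");tube(im);print(read_time_s())
cv2.imwrite("pics/t4.png",cv2.resize(im[130:280,180:490,::-1],None,fx=2.5,fy=2.5))
```

```text
f [ 0.6 -0.4  2.6] [0.  0.4 2.2] eef [0.5478 0.1211 0.1155] t 17.8417
far [357.2, 194.2] 0.75 [0.628  0.0969] s 0.1215 bay y -0.0256
tube [ 0.5014 -0.2047] deg 0.6 size [np.float64(0.124), np.float64(0.204)] in bay -0.0133 -0.3419
19.1833
```

View pics/t4.png

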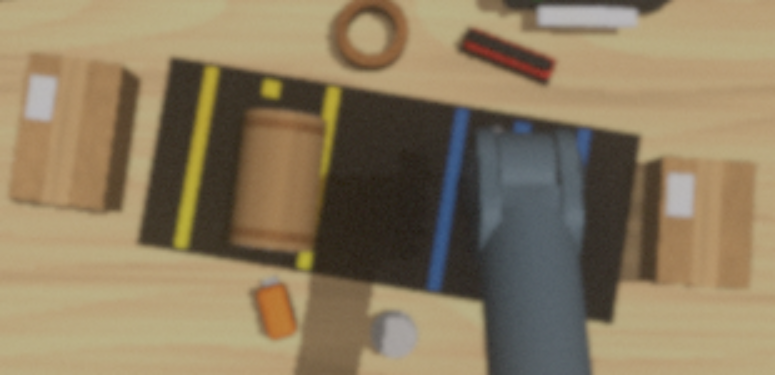

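Run:
```python
from h import *
C=[(247,110),(325,116),(233,244),(311,250)]
P=np.array([ray("top",(180+(a+.5)/2.5-.5,130+(b+.5)/2.5-.5),.055)[:2] for a,b in C])
mu=P.mean(0); r=mu-BC; v=(P[0]+P[1]-P[2]-P[3]);print(mu,np.degrees(np.arctan2(v[1],v[0])),r@BX,r@BY,(mu-M0)@U)
```

```text
[0.5457582  0.10047639] -4.30326864964723 -0.012063335274062396 -0.033543452303926136 0.11754188610929422
```

The top view shows the tube 33 mm short of the bay's middle, with corners at (247,110) and (311,250). I'll do one 33 mm stroke.

Run:
```python
from h import *
a=M0+U*(.1175-.0165); movel([*a,.2],Q,speed=.25)
stroke(.1175,.033); far()
p=read_eef_pos(); movel([p[0],p[1],.2],Q,speed=.25); movel([p[0]-.02,p[1]-.3,.2],Q,speed=.25)
im=read_camera("top");far();print(read_time_s())
cv2.imwrite("pics/t5.png",cv2.resize(im[130:280,180:490,::-1],None,fx=2.5,fy=2.5))
cv2.imwrite("pics/s5.png",read_camera("scene")[:,:,::-1])
hsv=cv2.cvtColor(im,cv2.COLOR_RGB2HSV)
```

```text
f [ 1.  -0.4 -0.1] [-0.8  1.6  6.4] eef [0.5511 0.1494 0.1162] t 22.3917
far [366.7, 190.7] 0.89 [0.6312 0.1263] s 0.1511 bay y 0.0039
far [365.5, 189.1] 0.67 [0.6246 0.1274] s 0.1517 bay y 0.0042
24.425
```

View pics/t5.png

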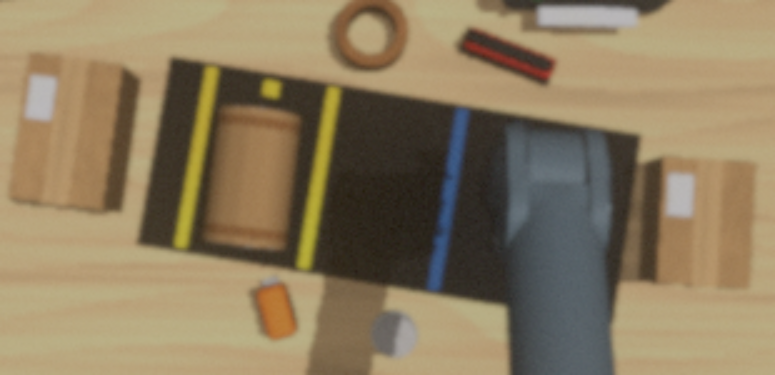

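View pics/s5.png

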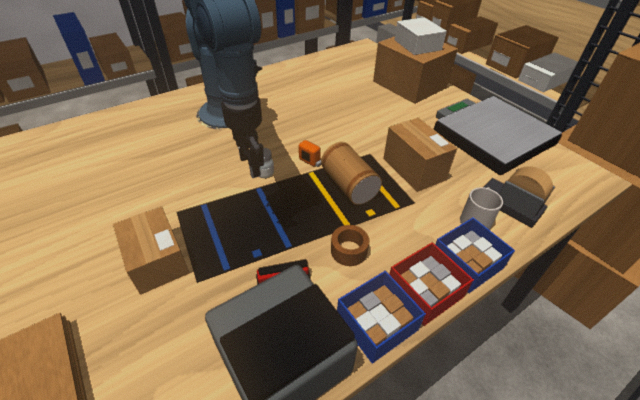

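Run:
```python
from h import *
C=[(219,105),(299,111),(204,241),(286,247)]
P=np.array([ray("top",(180+(a+.5)/2.5-.5,130+(b+.5)/2.5-.5),.055)[:2] for a,b in C])
for m in (P.mean(0),P[:2].mean(0),P[2:].mean(0)): r=m-BC; print(r@BX,r@BY)
im=read_camera("top")
for n in("tube_end_far","tube_end_near"):
    x=tip_of("top",n)[:1]; print(n,[(k["at"],((ray("top",k["at"],.053)[:2]-BC)@BY).round(4),k["confidence"]) for k in x])
print(read_ft_force(),read_eef_pos(),read_time_s())
```

```text
-0.012634718677485012 -0.0006794559224477205
0.0695419101800263 0.004963062819992228
-0.09481134753499643 -0.006321974664887657
tube_end_far [([281.0, 172.5], np.float64(0.0122), 0.66)]
tube_end_near [([276.0, 230.7], np.float64(-0.0029), 0.89)]
[-0.10797927 -0.31648223 -0.11108757] [ 0.53040495 -0.1503127   0.20007034] 24.625
```

The tube is centred between the lines, and the ends are 5 to 12 mm off at most. The arm is clear.

```bash
python3 -c "
from bench import *
sign_off()"
```

```text
the job is handed in; nothing more can be done
```

I rolled the tube into the yellow bay with four gentle fingertip strokes over its top (three of about 40 mm, one of 33 mm). I then moved the arm clear and handed the job in at about 25 s. `sign_off()` gives no verdict.

**Tube position:** Hand-picked outline corners in the last top view put the tube's middle at about −1 mm across the bay and −13 mm along it. By the same outline the ends are at about +5 mm (far) and −6 mm (near).

**Disagreement:** The trained networks put the far end at +12 mm (top camera) and +4 mm (scene camera), and the near end at −3 mm. All of these are within the 22 mm limit. The tube lies about 4° off the bay lines, so it is not quite parallel to them.

**Rolling:** The label is no longer on top. The tube travelled about 150 mm, which is about 170° of turn.

**Robot and bystanders:** No force registered on the tool after the arm retreated. The bystanders look unmoved in the pictures; I did not measure them.

**Failed check:** My automatic tube outline failed whenever the arm was in the top view, so I picked the corners by hand for the last checks.

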